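Clamp a coffee brick with the ratchet bench clamp and hold the pressure

ROBOT

A 6-joint arm with a two-finger parallel gripper is mounted at the origin on a cart in front of the work surface, level with it; the furniture and walls round the work are solid. World frame = base frame: x ahead of the robot, y to its left, z up, the work surface at z = 0. Lengths are in m, angles in degrees, forces in N, time in s.
With the tool pointing down it reaches from about 0.4 to 0.825 m from the base axis. Payload 7 kg.
Tool frame: the origin (TCP) lies midway between the tips of the shut fingers; the grasp point (between the pads) lies 19 mm behind it; z points along the fingers, y is the line along which they close (so a half turn about z gives the same grasp; the last joint's range is limited). The gripper opens to 88 mm and grips with 3 to 60 N. Pads are 19 mm wide; open, the fingers measure 130 mm over their backs; the gripper's body (78 mm by 193 mm) begins 47 mm behind the grasp point.
Start: joints at [91.507, 20.546, 0.682, 0, -70.136, -16.507], TCP at [0.175, 0.652, 0.227] pointing down, gripper open.
Joint ranges: [-176.03, 176.03], [-82.01, 121.73], [-58.28, 71.71], [-173.87, 95.51], [-174.79, -0.11], [-173.66, 173.66]. Speed limits (degrees/s): [136.94, 136.94, 172.46, 180, 180, 180].

INTERFACE

Orientations are given as [roll, pitch, yaw] about the fixed x, y, z axes, in that order (R = Rz(yaw) Ry(pitch) Rx(roll)).
In Python, from plant import telemetry, viewer, workorder gives the robot as it stands. The module is installed in compiled form; this text tells all that it offers.
- The arm moves only by the tool carry_out, never from a script. Its argument "rows" is a list of rows, each a list of 6 numbers: the shift along the tool's x, y, z in m, then the turn, a rotation vector about the tool's x, y, z in rad. In form: [[tx, ty, tz, ax, ay, az], ...]. A call has 1 to 8 rows; each row is the pose to reach, as a shift and turn from the pose commanded when the call began, along the tool's axes at that moment; what a row does not reach only later rows make up. A row lasts 1/8 s, in which the tool goes at most 62.5 mm and 10.7 degrees, less where a joint would pass 70% of its speed; a pose out of reach is approached as far as the arm can. A call with a gripper value outside its range is refused whole. "grip" is the gripper's target within -1 to 1 (fully open at 1, half-way at 0, shut at -1), set as the call begins (left out, the last holds). The fingers move at their own pace and stop on an object; the grip force is fixed at half the most. Time passes only in rows, so rows that repeat a pose let the fingers close. It gives the time, the measured TCP pose, the force, the opening and the grip force at its end, in the units of the state.
- telemetry.get_obs(): the state, without advancing time (a new reading comes with each control period).
- viewer.snapshot(name): name is "scene" or "top"; returns the picture (420x560x3 uint8, red, green, blue); there is no depth.
- viewer.camera_info(name): a dict with "intrinsics" (3x3 intrinsics, pixels), "k1" (the pictures are not rectified: a ray, as slopes to the right and down, at radius r is drawn at 1 + k1 r^2 times it, then the intrinsics apply), "extrinsics" (4x4, takes a point from camera to world coordinates). Camera axes: x right, y down, z forward; pixel columns grow to the right and rows downward; lengths in m; the calibration is good to about 2 mm. A picture is of the moment at which its call begins. camera_info takes no time and is no camera call.
- workorder.close_job(): hands the job in; it is judged then, once.
The state is a dict: "clock": time; "joint_pos": joint angles; "qvel": joint speeds; "tau": joint torques, N m; "tool_pos": TCP position; "orientation": TCP orientation; "force": force on the tool from outside, world axes, zero at the start; "moment": the same for the moment, N m; "opening": finger opening in m; "gripper_force": force on a finger pad.
Only numpy, scipy, OpenCV 4.12 (cv2) and the standard library are available. Lean on these libraries where they do the work, as an engineer would, in place of code of your own. Each camera call takes 0.05 s, during which the arm holds its last target. There are 200 camera calls.

TASK

The vacuum brick of coffee must be held tight in the bench clamp while a colleague slits it open. Stand the clamp's selector lever upright so that the ratchet drives, then pump the trigger, forward and back, until the jaw has pushed the brick against the fixed end stop and the jaw's spring pad is pressed about half-way in, never all the way (that would crush the brick). Move the jaw and the brick only by means of the trigger, leave the other things alone, and finish while still holding the trigger forward: the clamp has no lock, so the pressure lasts only as long as you hold it.

Things in the scene. Friction and masses are not known exactly. Their poses are not given: they have to be found in the camera images.
- clamp: ratchet bench clamp of aluminium and dark steel, bolted to the counter: bed plate 420 x 100 x 14 mm. Origin 6 mm above the counter, 12 mm under the trigger's pivot; +x runs along the clamp towards the brick and the fixed end stop, +y towards the side that carries the selector, z up. The bed reaches from x = -110 to 310 mm. Nothing of it but trigger and selector knob is higher than 80 mm
- selector_pivot (a point): point on the turning axis of the selector lever, 49.5 mm above the counter; the axis is parallel to the clamp's x axis; in the clamp's frame at (-90, 30, 43.5) mm
- selector_knob (a point): centre of the black ball knob, 20 mm across, on a rod 8 mm thick, at the end of the selector lever at the rear of the clamp; in the clamp's frame it lies at (0, 60 sin(0.87-q), 60 cos(0.87-q)) mm from point selector_pivot, q being the joint selector
- selector (a joint): angle q of the selector lever (rad): 0 = leaning 0.87 rad outward to the clamp's +y side, 0.87 = upright (middle tick, the ratchet drives), 1.74 = as far to the other side. More than 0.45 off upright the pawl is lifted and the trigger moves nothing. Stays where left; about 1 N at the knob turns it. Starts at 0 to 0.35
- trigger_pivot (a point): point on the turning axis of the trigger, 18 mm above the counter, above the clamp's origin; the axis is parallel to the clamp's y axis
- trigger_grip (a point): centre of the trigger's black cross-bar grip, a cylinder 20 mm in diameter and 34 mm long along the clamp's y axis, about 130 mm above the counter, on a 12 mm round neck; in the clamp's frame at 113 (sin(q-0.225), 0, cos(q-0.225)) mm from point trigger_pivot, q being the joint trigger_travel. About 7 N forward on it hold the final pressure
- trigger_travel (a joint): angle q of the trigger (rad): 0 = at rest, leaning back 0.225 rad from vertical, away from the brick; 0.45 = full stroke, leaning forward as much. A spring brings it back (1.5 to 4 N at the grip). With the selector upright a forward stroke pushes the rod ahead by about 46 mm per rad, less up to 5 mm (one tooth) lost at its start; on the way back the rod stays
- jaw_travel (a joint): how far the toothed rod with the jaw has advanced towards the brick (m), 0 to 0.11; starts between 0 and 0.02. Slides with about 2.5 N of friction. When the pad is pressed and the trigger is let back, the pad's spring pushes the rod back until only about 2 to 3 mm of pad pressure is left
- pad (a joint): how far the sprung rubber pad (60 mm wide, 40 mm high) on the jaw head is pressed in (m): 0 = free, 0.016 = all the way in; spring 0.8 N per mm, so half-way is 8 mm or about 6.4 N
- pad_face (a point): centre of the front face of the rubber pad, 44 mm above the counter
- anvil_face (a point): centre of the face of the fixed end stop, a dark steel block 100 mm wide and reaching 75 mm above the counter, against which the brick is to be pressed, 44 mm above the counter, 280 mm ahead of the clamp's origin
- brick_centre (a point): centre of the pale foil vacuum brick of coffee, 72 mm along the clamp, 143 mm across, 73 mm high, 0.26 kg; it stands loose on the bed between the jaw and the end stop, up to 18 mm short of the stop
- brick: the brick itself; origin at the centre of its underside
- jaw: the toothed rod with the jaw head and the pad, for the rules only; do not touch it
- trigger: the trigger, for the rules only; origin on its pivot
- pitcher: bystander: small white milk pitcher, 72 x 120 x 85 mm, origin at the centre of its underside
- tamper: bystander: tamper with wooden grip, 58 mm across and 93 mm high, origin at the centre of its underside
- cup: bystander: coffee cup, 80 x 105 x 58 mm, origin at the centre of its underside
Things that resemble listed ones, but are neither listed nor needed, are in the scene too. Leave any pink look-alike of the brick alone.

How it is judged (in metres and radians):
On the way, in this order (a step that is already met when the one before it is completed fails the run):
1. the selector lever stands upright (value of joint selector between 0.73 and 1.01 rad), for 0.2 s.
2. the trigger, pumped with the selector upright, has brought the pad against the brick (all of step 1 and contact force between jaw and brick above 0.5 N and contact force between the fingers and trigger above 0.3 N), for 0.1 s.
At the end, for the whole second after the job is handed in: fingers still hold the trigger; pad pressed in 5 to 12 mm of its 16 mm, steadily; brick level and against the end stop (centre at least 237 mm ahead of the clamp's origin; 241 to 244 is full contact), fingers off the brick; selector upright within 8 degrees (all of step 1 and value of joint pad between 0.005 and 0.012 m and x of brick_centre in the frame of clamp above 0.237 m and contact force between jaw and brick above 3 N and angle between brick's own z axis and vertical below 0.1 rad and contact force between the fingers and trigger above 0.5 N and contact force between the fingers and brick below 0.1 N and velocity of joint jaw_travel between -0.003 and 0.003 m/s); the arm keeps its last pose, push and grip.
It fails at once if the pad is pressed all the way in (over 15 mm): the brick is crushed (value of joint pad above 0.015 m).
It fails at once if the jaw or its rod is pushed by hand (contact force between the fingers and jaw above 1 N).
It fails at once if the brick is pushed by hand (contact force between the fingers and brick above 1 N).
It fails at once if a bystander is moved by more than 30 mm (distance of any of pitcher, tamper, cup from where it was at the start of the episode above 0.03 m).
It also fails if it takes over 64 s, if anything falls off the work surface, if the arm or the gripper's body presses on something with over 40 N, if the wrist force passes 120 N, or if a joint passes its speed limit or range.

## Working session

There is one attempt and no reset: what is moved stays moved. The work goes in short steps, Python scripts to look and compute and a tool call to move; the robot and the scene stay as the last step left them, time stands still between calls to the robot, and variables do not carry over. Pictures are saved under pics/ and viewed, at most 10 in all, crops included, and the job is handed in when it is done.

Besides the shell and the picture viewer there is one more tool, called after "Call:" as name(argument=value, ...), one argument or row to a line, values as JSON. carry_out: Moves the arm, as the interface text tells. Its arguments: {"type":"object","properties":{"rows":{"type":"array"},"grip":{"type":"number"}},"required":["rows"]}

```bash
mkdir -p pics; python3 - <<'E'
from plant import telemetry, viewer
import cv2
for n in ("scene","top"):
    im=viewer.snapshot(n); cv2.imwrite(f"pics/{n}0.png",im[:,:,::-1])
    c=viewer.camera_info(n); print(n,c)
print(telemetry.get_obs())
E
```

```text
scene {'intrinsics': array([[492.9869464 ,   0.        , 280.91257323],
       [  0.        , 492.9869464 , 204.94868339],
       [  0.        ,   0.        ,   1.        ]]), 'k1': -0.08291879931597185, 'extrinsics': array([[ 0.68545155, -0.54975381,  0.47741693, -0.29744603],
       [-0.72800967, -0.50613897,  0.46241244, -0.73072804],
       [-0.01257369, -0.66452546, -0.74715983,  1.39123629],
       [ 0.        ,  0.        ,  0.        ,  1.        ]])}
top {'intrinsics': array([[526.44738384,   0.        , 284.50006377],
       [  0.        , 526.44738384, 211.70084182],
       [  0.        ,   0.        ,   1.        ]]), 'k1': 0.02596622371490622, 'extrinsics': array([[ 0.01798232, -0.82031195,  0.57163357, -0.61421953],
       [-0.99982391, -0.01782069,  0.00587899,  0.02213735],
       [ 0.0053643 , -0.57163863, -0.82048796,  1.69909423],
       [ 0.        ,  0.        ,  0.        ,  1.        ]])}
{'clock': 0.1, 'joint_pos': array([ 9.15073959e+01,  2.05884973e+01,  6.39474202e-01, -1.59008134e-02,
       -7.01387916e+01, -1.65069811e+01]), 'qvel': array([-0.0179587 , -0.03555876,  0.11411651,  0.0461465 , -0.12550581,
       -0.0421978 ]), 'tau': array([-2.13966872e-03, -5.84154689e+01,  2.93755049e+01,  7.01559439e+00,
        1.01231327e-02, -5.73057036e-05]), 'tool_pos': array([0.17462185, 0.65155879, 0.22571244]), 'orientation': array([ 1.79911557e+02, -1.06204979e-02, -1.50049906e+01]), 'force': array([ 0.16717293,  1.40895052, -0.03185709]), 'moment': array([-0.05378726, -0.04410973, -0.01499889]), 'gripper_force': 0.0, 'opening': 0.08693884071942286}
```

View pics/scene0.png

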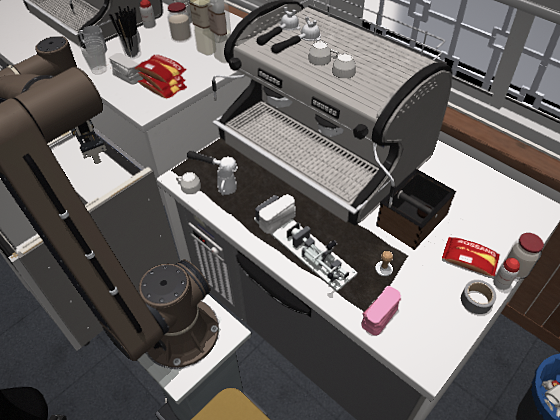

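View pics/top0.png

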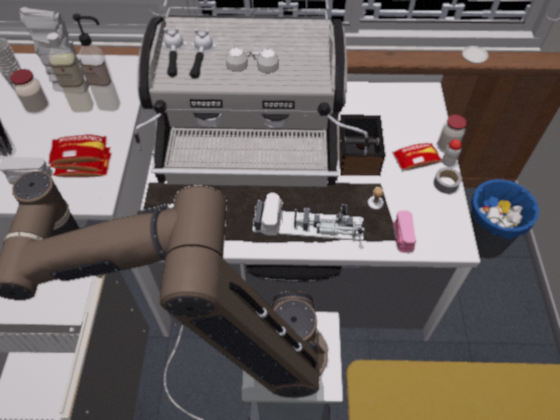

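The scene view shows the clamp at about (255–355, 195–295) with the white brick at (275, 210). In the top view the clamp is at (255–365, 195–240), with the end stop to the left at y+. I'll enlarge both.

```bash
python3 - <<'E'
import cv2
a=cv2.imread("pics/scene0.png")[185:305,245:365]; b=cv2.imread("pics/top0.png")[180:250,245:375]
cv2.imwrite("pics/sc.png",cv2.resize(a,None,fx=5,fy=5,interpolation=cv2.INTER_CUBIC))
cv2.imwrite("pics/tc.png",cv2.resize(b,None,fx=6,fy=6,interpolation=cv2.INTER_CUBIC))
E
```

```text
(no output)
```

View pics/sc.png

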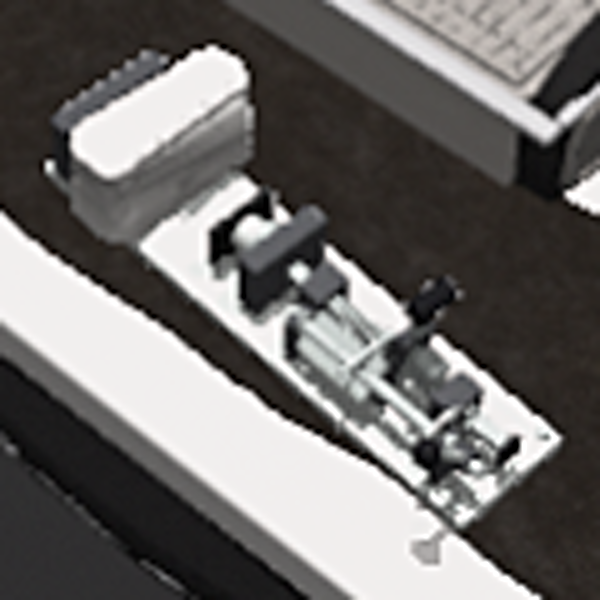

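View pics/tc.png

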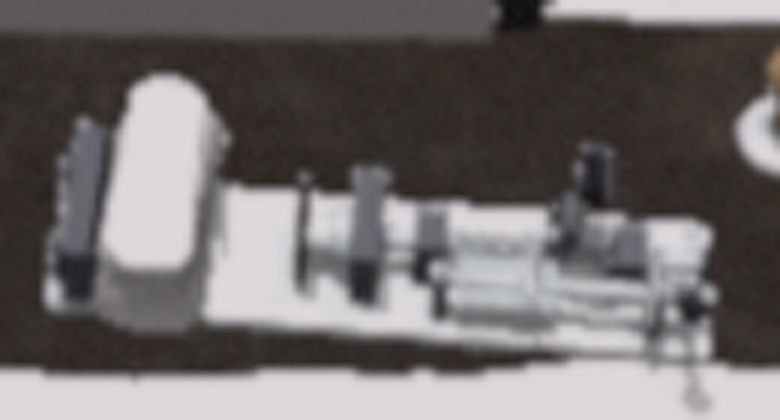

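The enlargements show the brick at left against or near the stop, the jaw pad behind it, the trigger grip (scene crop 435,295; top crop 597,172) and the selector knob (430,455; 693,303). I'll fit the clamp pose from these points.

```bash
cat > h.py <<'E'
import numpy as np, cv2
from plant import viewer
C={n:viewer.camera_info(n) for n in("scene","top")}
def proj(n,P):
    c=C[n];T=np.linalg.inv(c["extrinsics"])
    return cv2.projectPoints(np.atleast_2d(P).astype(float),cv2.Rodrigues(T[:3,:3])[0],T[:3,3],c["intrinsics"],np.array([c["k1"],0,0,0.]))[0][:,0]
def world(p,P):
    c,s=np.cos(p[2]),np.sin(p[2]);P=np.atleast_2d(P)
    return np.c_[p[0]+c*P[:,0]-s*P[:,1],p[1]+s*P[:,0]+c*P[:,1],P[:,2]+.006]
def knob(q): return np.array([-.09,.03+.06*np.sin(.87-q),.0435+.06*np.cos(.87-q)])
def grip(q): return np.array([.113*np.sin(q-.225),0,.012+.113*np.cos(q-.225)])
def crop(n,u,v): return ((u+.5)/5-.5+245,(v+.5)/5-.5+185) if n=="scene" else ((u+.5)/6-.5+245,(v+.5)/6-.5+180)
E
cat > fit.py <<'E'
from h import *
from scipy.optimize import least_squares
zb=.008
ob=[("scene",(562,437),(-.11,-.05,zb)),("scene",(455,526),(-.11,.05,zb)),("top",(712,224),(-.11,-.05,zb)),("top",(712,356),(-.11,.05,zb)),
("scene",(435,295),"g"),("top",(597,172),"g"),("scene",(430,456),"k"),("top",(693,303),"k"),("top",(47,308),(.31,.05,zb))]
def res(p):
    r=[]
    for n,uv,P in ob:
        P=grip(0) if P=="g" else knob(p[3]) if P=="k" else P
        r.append((proj(n,world(p,P))[0]-crop(n,*uv)))
    return np.array(r)
s=least_squares(lambda p:res(p).ravel(),[.5,0,1.5,.1],loss="soft_l1")
p=s.x;print(p,np.degrees(p[2]));print(res(p).round(2))
print("grip",world(p,grip(0)),"knob",world(p,knob(p[3])),"upright",world(p,knob(.87)),"pivot",world(p,[-.09,.03,.0435]))
E
python3 fit.py
```

```text
[ 0.49756018 -0.15786559  1.50048425  0.18129204] 85.9714145865227
[[ 0.7  -0.5 ]
 [ 1.62 -0.67]
 [-0.04  0.44]
 [-0.11  0.3 ]
 [-0.43  0.73]
 [-0.23  1.02]
 [-0.07 -1.23]
 [ 0.38  0.99]
 [-0.06 -0.3 ]]
grip [[ 0.495789   -0.18301432  0.12815173]] knob [[ 0.42327324 -0.24285663  0.09582407]] upright [[ 0.46131143 -0.24553559  0.1095    ]] pivot [[ 0.46131143 -0.24553559  0.0495    ]]
```

```bash
cat >> h.py <<'E'
def ray(n,u,v):
    c=C[n];a=cv2.undistortPoints(np.array([[[u,v]]],float),c["intrinsics"],np.array([c["k1"],0,0,0.]))[0,0]
    E=c["extrinsics"];d=E[:3,:3]@np.array([*a,1]);return E[:3,3],d/np.linalg.norm(d)
def tri(a,b):
    (o1,d1),(o2,d2)=ray("scene",*a),ray("top",*b)
    t=np.linalg.lstsq(np.c_[d1,-d2],o2-o1,rcond=None)[0];p,q=o1+t[0]*d1,o2+t[1]*d2
    return (p+q)/2,np.linalg.norm(p-q)
def onz(n,u,v,z):
    o,d=ray(n,u,v);return o+d*(z-o[2])/d[2]
from scipy.spatial.transform import Rotation as Ro
def step(p0,y0,p1,y1):
    "tool-frame shift, turn for pose change, tool pointing down"
    R0,R1=[Ro.from_euler('xyz',[180,0,y],degrees=True) for y in(y0,y1)]
    return np.r_[R0.inv().apply(np.array(p1)-p0),(R0.inv()*R1).as_rotvec()].round(4)
E
python3 - <<'E'
from h import *
print("foot",tri((352,216),(330,182)),"trayL",tri((219,123),(157,180)))
print("head corner",tri((372,138),(328,108)))
A=([.45,.30,.30],-45);B=([.43,-.12,.25],-94);
print(step([.175,.652,.227],-15,*A));print(step(*A,*B))
E
```

```text
foot (array([ 0.66142633, -0.14077076,  0.08460233]), np.float64(0.009657434924549)) trayL (array([0.63365463, 0.52001376, 0.13599055]), np.float64(0.037580119234962746))
head corner (array([ 0.7606039 , -0.11499655,  0.370108  ]), np.float64(0.006603806508203836))
[ 0.3567  0.2688 -0.073   0.     -0.      0.5236]
[ 0.2828  0.3111  0.05    0.     -0.      0.8552]
```

Call:
carry_out(
  rows=[
    [0.045, 0.034, -0.02, 0, 0, 0.065],
    [0.089, 0.067, -0.04, 0, 0, 0.13],
    [0.134, 0.101, -0.06, 0, 0, 0.196],
    [0.178, 0.134, -0.073, 0, 0, 0.262],
    [0.223, 0.168, -0.073, 0, 0, 0.327],
    [0.268, 0.202, -0.073, 0, 0, 0.393],
    [0.312, 0.235, -0.073, 0, 0, 0.458],
    [0.357, 0.269, -0.073, 0, 0, 0.524],
  ],
  grip=1,
)

```text
clock: 1.1
tool_pos: [0.4506, 0.2981, 0.2994]
orientation: [180.0, 0.0, -45.1]
force: [0.7, 0.8, -0.4]
opening: 0.0876
gripper_force: 0.0
```

Call:
carry_out(
  rows=[
    [0.035, 0.039, 0.006, 0, 0, 0.107],
    [0.071, 0.078, 0.012, 0, 0, 0.214],
    [0.106, 0.117, 0.018, 0, 0, 0.321],
    [0.141, 0.156, 0.025, 0, 0, 0.428],
    [0.177, 0.194, 0.031, 0, 0, 0.535],
    [0.212, 0.233, 0.037, 0, 0, 0.641],
    [0.248, 0.272, 0.044, 0, 0, 0.748],
    [0.283, 0.311, 0.05, 0, 0, 0.855],
  ],
)

```text
clock: 2.1
tool_pos: [0.4294, -0.1219, 0.2494]
orientation: [-180.0, 0.0, -94.2]
force: [0.6, 0.1, 1.8]
opening: 0.0876
gripper_force: 0.0
```

```bash
python3 - <<'E'
from h import *
B=([.43,-.12,.25],-94);D=([.434,-.2436,.15],-94);F=([.434,-.2436,.088],-94)
print(step(*B,*D),step(*D,*F))
p=[.4976,-.1579,1.5005,.18]
k0=world(p,knob(.181))[0]
for q in (.35,.5,.7,.87,.9): print(q,world(p,knob(q))[0]-k0)
print(step(*F,world(p,knob(.87))[0]+[0,0,-.015],-94))
E
```

```text
[ 0.123  -0.0126  0.1     0.      0.      0.    ] [ 0.    -0.     0.062  0.     0.     0.   ]
0.35 [ 0.00831255 -0.00058531  0.00575622]
0.5 [ 0.01640839 -0.00115535  0.00962671]
0.7 [ 0.02792585 -0.00196633  0.01282216]
0.87 [ 0.03805173 -0.00267931  0.01368707]
0.9 [ 0.03984701 -0.00280572  0.01366007]
[ 0.0001 -0.0274 -0.0065  0.      0.      0.    ]
```

Call:
carry_out(
  rows=[
    [0.042, -0.004, 0.033, 0, 0, 0],
    [0.082, -0.008, 0.066, 0, 0, 0],
    [0.123, -0.0126, 0.1, 0, 0, 0],
    [0.123, -0.0126, 0.13, 0, 0, 0],
    [0.123, -0.0126, 0.15, 0, 0, 0],
    [0.123, -0.0126, 0.162, 0, 0, 0],
    [0.123, -0.0126, 0.162, 0, 0, 0],
  ],
)

```text
clock: 2.98
tool_pos: [0.4335, -0.2437, 0.087]
orientation: [179.9, 0.0, -94.0]
force: [-0.3, -0.3, 0.5]
opening: 0.0873
gripper_force: 0.0
```

```bash
cat > pic.py <<'E'
import sys,cv2
from plant import viewer
n=sys.argv[1]
a=viewer.snapshot("scene")[:,:,::-1]; b=viewer.snapshot("top")[:,:,::-1]
cv2.imwrite(f"pics/s{n}.png",a);cv2.imwrite(f"pics/t{n}.png",b)
r=lambda x:cv2.resize(x,None,fx=5,fy=5,interpolation=cv2.INTER_CUBIC)
cv2.imwrite(f"pics/c{n}.png",cv2.hconcat([cv2.resize(a[190:310,245:365],(400,400),interpolation=cv2.INTER_CUBIC),cv2.resize(b[160:260,270:370],(400,400),interpolation=cv2.INTER_CUBIC)]))
E
python3 pic.py 1
```

```text
(no output)
```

View pics/c1.png

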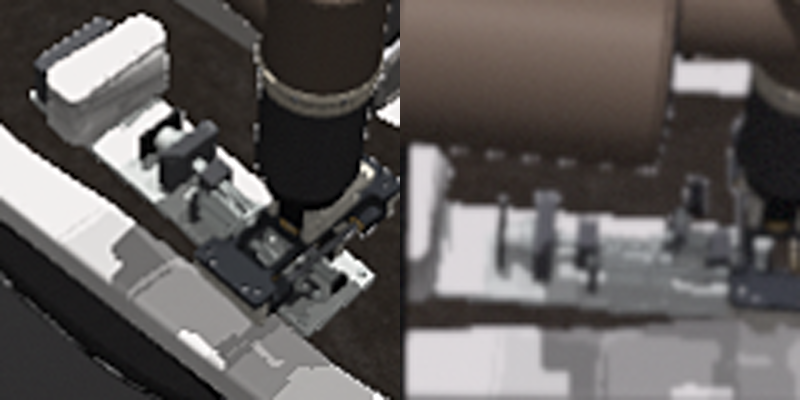

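The gripper straddles the rear of the clamp. The near finger is at about (240,265) in the left crop, and it hides the knob. Forces are near zero, so I'll close on the knob.

Call:
carry_out(
  rows=[
    [0, 0, 0, 0, 0, 0],
    [0, 0, 0, 0, 0, 0],
    [0, 0, 0, 0, 0, 0],
    [0, 0, 0, 0, 0, 0],
    [0, 0, 0, 0, 0, 0],
    [0, 0, 0, 0, 0, 0],
  ],
  grip=-0.6,
)

```text
clock: 3.82
tool_pos: [0.4321, -0.2438, 0.0872]
orientation: [179.8, 0.0, -94.0]
force: [-3.0, 0.7, 3.7]
opening: 0.0333
gripper_force: 2.3
```

Call:
carry_out(
  rows=[
    [0, 0, 0, 0, 0, 0],
    [0, 0, 0, 0, 0, 0],
    [0, 0, 0, 0, 0, 0],
    [0, 0, 0, 0, 0, 0],
  ],
)

```text
clock: 4.32
tool_pos: [0.4338, -0.244, 0.0886]
orientation: [-180.0, -0.0, -94.0]
force: [-6.3, 2.0, 12.6]
opening: 0.0183
gripper_force: 28.8
```

Call:
carry_out(
  rows=[
    [0, -0.006, -0.003, 0, 0, 0],
    [0, -0.012, -0.005, 0, 0, 0],
    [0, -0.018, -0.0065, 0, 0, 0],
    [0, -0.023, -0.0075, 0, 0, 0],
    [0, -0.0275, -0.0075, 0, 0, 0],
    [0, -0.0275, -0.0075, 0, 0, 0],
    [0, -0.0275, -0.0075, 0, 0, 0],
  ],
)

```text
clock: 5.2
tool_pos: [0.4596, -0.2462, 0.0947]
orientation: [179.8, -0.0, -94.0]
force: [-6.0, -3.0, 3.5]
opening: 0.0182
gripper_force: 30.0
```

Call:
carry_out(
  rows=[
    [0, 0, 0, 0, 0, 0],
    [0, 0, 0, 0, 0, 0],
    [0, 0, 0, 0, 0, 0],
    [0, 0, 0, 0, 0, 0],
    [0, 0, -0.04, 0, 0, 0],
    [0, 0, -0.08, 0, 0, 0],
    [0, 0, -0.11, 0, 0, 0],
    [0, 0, -0.11, 0, 0, 0],
  ],
  grip=0.1,
)

```text
clock: 6.2
tool_pos: [0.463, -0.2461, 0.2077]
orientation: [-179.7, -0.0, -94.0]
force: [-0.5, 0.1, -1.4]
opening: 0.0482
gripper_force: 0.0
```

Call:
carry_out(
  rows=[
    [-0.04, -0.0, 0, 0, 0, -0.16],
    [-0.08, -0.0, 0, 0, 0, -0.32],
    [-0.12, 0, 0, 0, 0, -0.48],
    [-0.15, 0, 0, 0, 0, -0.64],
    [-0.15, 0, 0, 0, 0, -0.8],
    [-0.15, 0, 0, 0, 0, -0.96],
    [-0.15, 0, 0, 0, 0, -1.12],
    [-0.15, 0, 0, 0, 0, -1.28],
  ],
)

```text
clock: 7.2
tool_pos: [0.4715, -0.096, 0.2042]
orientation: [180.0, 0.1, -20.4]
force: [-0.2, -0.3, 0.8]
opening: 0.048
gripper_force: 0.0
```

```bash
python3 pic.py 2
```

```text
(no output)
```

View pics/c2.png

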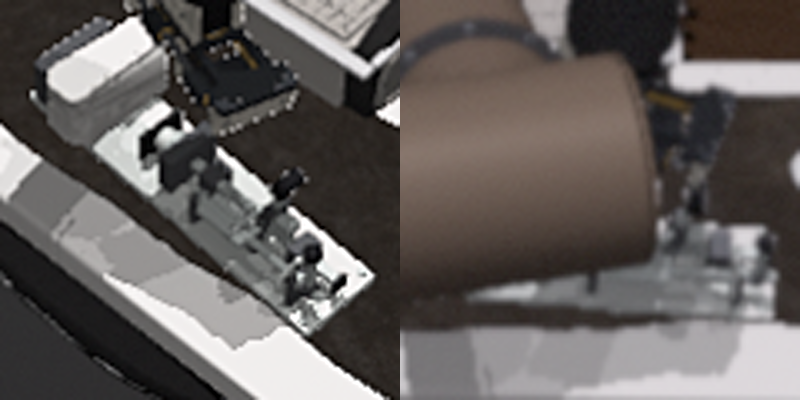

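The knob is now at left crop (312,249), standing up behind the trigger (290,182), and at (764,243) in the right crop. I'll compare this with the model.

```bash
python3 - <<'E'
from h import *
p=[.49756,-.15787,1.50048,.18]
print("obs",245+312.5/3.333-.5,190+249.5/3.333-.5,"top",270+364.5/4-.5,160+243.5/4-.5)
for q in(.6,.7,.8,.87,.94,1.0): print(q,proj("scene",world(p,knob(q)))[0],proj("top",world(p,knob(q)))[0])
print(tri((338.25,264.35),(360.6,220.4)))
E
```

```text
obs 338.25937593759375 264.35748574857485 top 360.625 220.375
0.6 [335.64494903 268.45240736] [360.89149861 224.24562036]
0.7 [336.9557978  267.15005699] [360.94507078 222.70754191]
0.8 [338.27158958 265.93943123] [360.97845299 221.24052588]
0.87 [339.18788569 265.15350318] [360.9896497  220.26425272]
0.94 [340.09469631 264.42286679] [360.99078746 219.33542751]
1.0 [340.86079034 263.84341072] [360.98377892 218.58062334]
(array([ 0.45840965, -0.24332393,  0.11390615]), np.float64(0.001178533374860702))
```

```bash
python3 - <<'E'
from h import *
A=([.4719,-.0959,.2055],-20.66);G=([.496,-.183,.19],-4);H=([.496,-.183,.112],-4)
print(step(*A,*G),step(*A,*H))
E
```

```text
[ 0.0533  0.073   0.0155  0.      0.     -0.2908] [ 0.0533  0.073   0.0935  0.      0.     -0.2908]
```

Call:
carry_out(
  rows=[
    [0.027, 0.036, 0, 0, 0, -0.145],
    [0.0533, 0.073, 0.005, 0, 0, -0.2908],
    [0.0533, 0.073, 0.035, 0, 0, -0.2908],
    [0.0533, 0.073, 0.06, 0, 0, -0.2908],
    [0.0533, 0.073, 0.08, 0, 0, -0.2908],
    [0.0533, 0.073, 0.0935, 0, 0, -0.2908],
    [0.0533, 0.073, 0.0935, 0, 0, -0.2908],
  ],
)

```text
clock: 8.18
tool_pos: [0.4953, -0.1832, 0.1106]
orientation: [180.0, 0.1, -4.1]
force: [0.9, -0.2, 0.7]
opening: 0.0483
gripper_force: 0.0
```

Call:
carry_out(
  rows=[
    [0, 0, 0, 0, 0, 0],
    [0, 0, 0, 0, 0, 0],
    [0, 0, 0, 0, 0, 0],
    [0, 0, 0, 0, 0, 0],
    [0, 0, 0, 0, 0, 0],
    [0, 0, 0, 0, 0, 0],
  ],
  grip=-0.6,
)

```text
clock: 8.93
tool_pos: [0.4962, -0.1832, 0.1119]
orientation: [180.0, -0.0, -4.0]
force: [-0.7, 1.2, 5.7]
opening: 0.0193
gripper_force: 30.0
```

```bash
python3 pic.py 3
```

Call:
carry_out(
  rows=[
    [0, -0.006, -0.0012, 0, 0, 0],
    [0, -0.0125, -0.0021, 0, 0, 0],
    [0, -0.019, -0.0027, 0, 0, 0],
    [0, -0.025, -0.0029, 0, 0, 0],
    [0, -0.031, -0.0027, 0, 0, 0],
    [0, -0.0375, -0.0021, 0, 0, 0],
    [0, -0.044, -0.0012, 0, 0, 0],
    [0, -0.049, -0.0001, 0, 0, 0],
  ],
)

```text
clock: 10.02
tool_pos: [0.5004, -0.1355, 0.1127]
orientation: [179.9, -0.1, -4.0]
force: [-0.1, -8.3, 7.3]
opening: 0.0192
gripper_force: 30.0
```

Call:
carry_out(
  rows=[
    [0, 0, 0, 0, 0, 0],
    [0, 0, 0, 0, 0, 0],
  ],
)

```text
clock: 10.28
tool_pos: [0.5004, -0.1354, 0.1127]
orientation: [179.9, -0.1, -4.0]
force: [0.9, -5.7, 5.9]
opening: 0.0195
gripper_force: 30.0
```

```bash
python3 pic.py 4; python3 -c "
import cv2
a=cv2.imread('pics/s3.png')[200:290,250:350];b=cv2.imread('pics/s4.png')[200:290,250:350]
r=lambda x:cv2.resize(x,(400,360),interpolation=cv2.INTER_CUBIC)
cv2.imwrite('pics/d4.png',cv2.hconcat([r(a),r(b)]))"
```

```text
(no output)
```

View pics/d4.png

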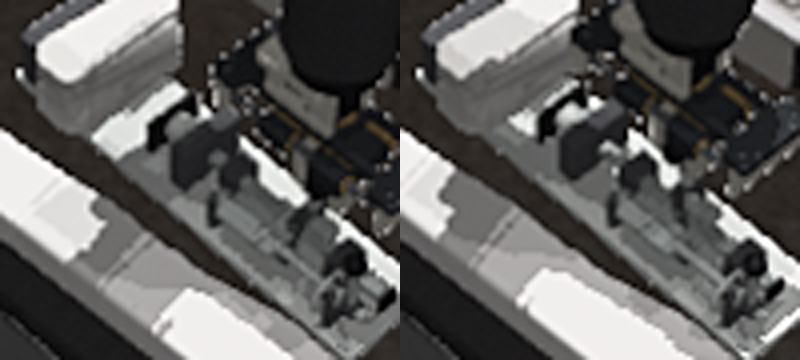

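```bash
cat > trk.py <<'E'
import sys
from h import *
p=[.49756,-.15787,1.50048,.18]
def g(n): return cv2.cvtColor(cv2.imread(f"pics/{n}.png"),cv2.COLOR_BGR2GRAY)
P0=np.array([.13,.0,.04]);d=(proj("scene",world(p,P0+[.01,0,0]))-proj("scene",world(p,P0)))[0]/10
def shift(a,b,box,e=d):
    "mm moved along clamp x of image patch box(x0,y0,x1,y1)"
    x0,y0,x1,y1=box;A=cv2.resize(g(a),None,fx=8,fy=8,interpolation=cv2.INTER_CUBIC);B=cv2.resize(g(b),None,fx=8,fy=8,interpolation=cv2.INTER_CUBIC)
    T=A[y0*8:y1*8,x0*8:x1*8];m=12*8
    S=B[y0*8-m:y1*8+m,x0*8-m:x1*8+m];r=cv2.matchTemplate(S,T,cv2.TM_CCOEFF_NORMED)
    _,v,_,l=cv2.minMaxLoc(r);s=(np.array(l)-m)/8
    return s,round(float(s@e/(e@e)),2),round(v,3)
E
python3 - <<'E'
from trk import *
print("px/mm",d)
print("jaw",shift("s3","s4",(286,222,311,248)),"brick",shift("s3","s4",(252,205,290,232)))
def fx(n,uv,y,z):
    xs=np.arange(0,.3,.0005);q=proj(n,world(p,np.c_[xs,0*xs+y,0*xs+z-.006]));e=np.linalg.norm(q-uv,axis=1);i=e.argmin();return xs[i],e[i]
print("pad top near",fx("scene",(287,230),.03,.064),"brick back bottom near",fx("scene",(271.2,234.2),.0715,.014))
c=lambda u,v:crop("top",u,v)
print("top: pad top far",fx("top",c(303,178),-.03,.064),"pad near bottom",fx("top",c(303,293),.03,.024),"brick near bottom back",fx("top",c(195,328),.0715,.014),fx("top",c(215,150),-.0715,.087))
E
```

```text
px/mm [-0.19902504 -0.16367094]
jaw (array([-2.625, -2.125]), 13.11, 0.686) brick (array([-0.25, -0.25]), 1.37, 0.883)
pad top near (np.float64(0.1515), np.float64(0.6046796892638691)) brick back bottom near (np.float64(0.202), np.float64(4.349660029909248))
top: pad top far (np.float64(0.154), np.float64(0.25176944651532307)) pad near bottom (np.float64(0.1485), np.float64(0.3728509067540289)) brick near bottom back (np.float64(0.2145), np.float64(3.098215371269545)) (np.float64(0.2115), np.float64(9.067743073105353))
```

Call:
carry_out(
  rows=[
    [0, 0.0065, -0.0013, 0, 0, 0],
    [0, 0.0125, -0.0021, 0, 0, 0],
    [0, 0.019, -0.0027, 0, 0, 0],
    [0, 0.025, -0.0029, 0, 0, 0],
    [0, 0.031, -0.0027, 0, 0, 0],
    [0, 0.0375, -0.0021, 0, 0, 0],
    [0, 0.044, -0.0012, 0, 0, 0],
    [0, 0.0495, 0, 0, 0, 0],
  ],
)

```text
clock: 11.38
tool_pos: [0.4955, -0.184, 0.1115]
orientation: [-180.0, 0.0, -4.0]
force: [-0.5, 12.1, 10.1]
opening: 0.0194
gripper_force: 30.1
```

Call:
carry_out(
  rows=[
    [0, 0, 0, 0, 0, 0],
    [0, -0.009, -0.0015, 0, 0, 0],
    [0, -0.017, -0.0025, 0, 0, 0],
    [0, -0.025, -0.0029, 0, 0, 0],
    [0, -0.032, -0.0027, 0, 0, 0],
    [0, -0.039, -0.0019, 0, 0, 0],
    [0, -0.045, -0.0012, 0, 0, 0],
    [0, -0.0495, 0, 0, 0, 0],
  ],
)

```text
clock: 12.38
tool_pos: [0.4995, -0.1358, 0.1125]
orientation: [179.8, -0.0, -4.0]
force: [0.1, -8.3, 5.2]
opening: 0.0192
gripper_force: 30.0
```

Call:
carry_out(
  rows=[
    [0, 0, 0, 0, 0, 0],
    [0, 0, 0, 0, 0, 0],
  ],
)

```text
clock: 12.62
tool_pos: [0.4995, -0.1357, 0.1124]
orientation: [179.9, -0.0, -4.0]
force: [1.3, -5.8, 5.6]
opening: 0.0189
gripper_force: 30.0
```

```bash
python3 pic.py 5; python3 - <<'E'
from trk import *
print("jaw",shift("s4","s5",(283,220,308,246)),"brick",shift("s3","s5",(252,205,290,232)))
E
```

```text
jaw (array([-2.875, -2.375]), 14.47, 0.796) brick (array([0., 0.]), 0.0, 0.868)
```

Call:
carry_out(
  rows=[
    [0, 0.0065, -0.0013, 0, 0, 0],
    [0, 0.0125, -0.0021, 0, 0, 0],
    [0, 0.019, -0.0027, 0, 0, 0],
    [0, 0.025, -0.0029, 0, 0, 0],
    [0, 0.031, -0.0027, 0, 0, 0],
    [0, 0.0375, -0.0021, 0, 0, 0],
    [0, 0.044, -0.0012, 0, 0, 0],
    [0, 0.0495, 0, 0, 0, 0],
  ],
)

```text
clock: 13.72
tool_pos: [0.4952, -0.1839, 0.1114]
orientation: [-180.0, 0.1, -4.0]
force: [-2.4, 13.7, 10.0]
opening: 0.019
gripper_force: 30.2
```

Call:
carry_out(
  rows=[
    [0, 0, 0, 0, 0, 0],
    [0, -0.009, -0.0015, 0, 0, 0],
    [0, -0.017, -0.0025, 0, 0, 0],
    [0, -0.025, -0.0029, 0, 0, 0],
    [0, -0.032, -0.0027, 0, 0, 0],
    [0, -0.039, -0.0019, 0, 0, 0],
    [0, -0.045, -0.0012, 0, 0, 0],
    [0, -0.0495, 0, 0, 0, 0],
  ],
)

```text
clock: 14.72
tool_pos: [0.4998, -0.1357, 0.1127]
orientation: [179.8, -0.1, -3.9]
force: [-2.0, -8.3, 6.0]
opening: 0.0195
gripper_force: 30.0
```

Call:
carry_out(
  rows=[
    [0, 0, 0, 0, 0, 0],
    [0, 0, 0, 0, 0, 0],
  ],
)

```text
clock: 14.98
tool_pos: [0.4998, -0.1355, 0.1126]
orientation: [179.9, -0.1, -3.9]
force: [-1.3, -4.9, 6.6]
opening: 0.0192
gripper_force: 30.0
```

```bash
python3 pic.py 6; python3 - <<'E'
from trk import *
print("jaw",shift("s5","s6",(280,218,305,243)),"brick",shift("s3","s6",(252,205,290,232)))
import cv2
a=cv2.imread('pics/s6.png')[195:270,245:345];b=cv2.imread('pics/t6.png')[180:250,245:345]
r=lambda x:cv2.resize(x,(400,300),interpolation=cv2.INTER_CUBIC)
cv2.imwrite('pics/d6.png',cv2.resize(a,(800,600),interpolation=cv2.INTER_CUBIC))
E
```

```text
jaw (array([-3.  , -2.25]), 14.54, 0.895) brick (array([-0.25, -0.25]), 1.37, 0.814)
```

View pics/d6.png

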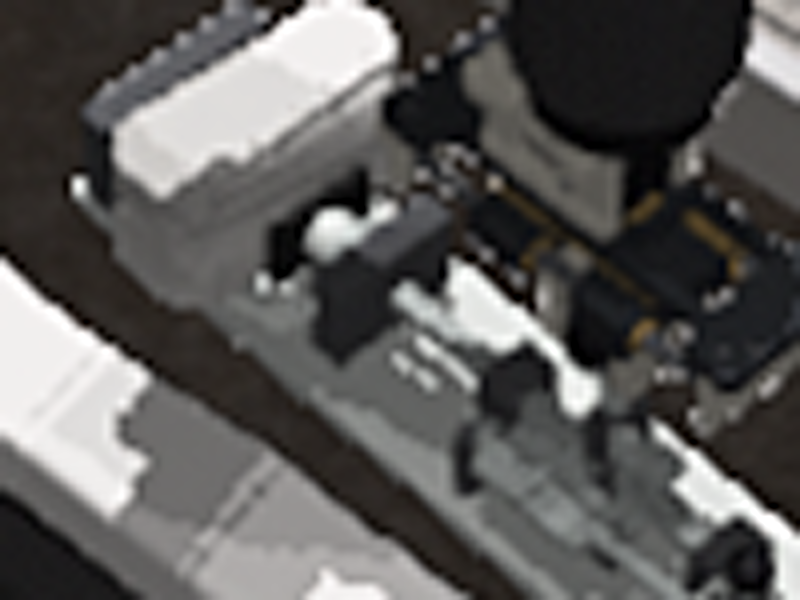

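Call:
carry_out(
  rows=[
    [0, 0.0065, -0.0013, 0, 0, 0],
    [0, 0.0125, -0.0021, 0, 0, 0],
    [0, 0.019, -0.0027, 0, 0, 0],
    [0, 0.025, -0.0029, 0, 0, 0],
    [0, 0.031, -0.0027, 0, 0, 0],
    [0, 0.0375, -0.0021, 0, 0, 0],
    [0, 0.044, -0.0012, 0, 0, 0],
    [0, 0.0495, 0, 0, 0, 0],
  ],
)

```text
clock: 16.08
tool_pos: [0.4956, -0.184, 0.1115]
orientation: [-180.0, 0.0, -4.0]
force: [-2.3, 12.8, 10.5]
opening: 0.0189
gripper_force: 30.1
```

Call:
carry_out(
  rows=[
    [0, 0, 0, 0, 0, 0],
    [0, -0.009, -0.0015, 0, 0, 0],
    [0, -0.017, -0.0025, 0, 0, 0],
    [0, -0.025, -0.0029, 0, 0, 0],
    [0, -0.031, -0.0027, 0, 0, 0],
    [0, -0.031, -0.0027, 0, 0, 0],
    [0, -0.031, -0.0027, 0, 0, 0],
  ],
)

```text
clock: 16.95
tool_pos: [0.4984, -0.154, 0.1153]
orientation: [179.9, -0.0, -4.0]
force: [-2.3, -4.3, 6.8]
opening: 0.0191
gripper_force: 30.0
```

```bash
python3 pic.py 7; python3 - <<'E'
from trk import *
print("jaw",shift("s6","s7",(277,215,302,241)),"brick",shift("s6","s7",(252,200,290,225)))
E
```

```text
jaw (array([-1.25 , -1.125]), 6.52, 0.898) brick (array([-0.125, -0.25 ]), 0.99, 0.939)
```

Call:
carry_out(
  rows=[
    [0, -0.003, 0.0003, 0, 0, 0],
    [0, -0.006, 0.0006, 0, 0, 0],
    [0, -0.009, 0.001, 0, 0, 0],
    [0, -0.009, 0.001, 0, 0, 0],
    [0, -0.009, 0.001, 0, 0, 0],
  ],
)

```text
clock: 17.68
tool_pos: [0.4991, -0.1453, 0.1143]
orientation: [179.9, -0.0, -4.0]
force: [-2.5, -7.9, 5.5]
opening: 0.0189
gripper_force: 30.0
```

```bash
python3 pic.py 8; python3 - <<'E'
from trk import *
print("jaw",shift("s6","s8",(277,215,302,241)),"brick",shift("s6","s8",(252,200,290,225)))
E
```

```text
jaw (array([-1.875, -1.5  ]), 9.32, 0.904) brick (array([-0.25 , -0.375]), 1.67, 0.913)
```

Call:
carry_out(
  rows=[
    [0, 0, 0, 0, 0, 0],
    [0, 0, 0, 0, 0, 0],
  ],
)

```text
clock: 18.02
tool_pos: [0.4991, -0.1453, 0.1143]
orientation: [179.9, -0.0, -4.0]
force: [-1.3, -6.3, 5.6]
opening: 0.0191
gripper_force: 30.0
```

```bash
python3 - <<'E'
from plant import telemetry,viewer
import numpy as np
f=[]
for i in range(6): viewer.snapshot("scene"); f.append(telemetry.get_obs()["force"])
print(np.array(f).round(1), np.mean(f,0))
E
python3 - <<'E'
from trk import *
for n in("s3","s6","s7","s8"):print(n,"brick vs s6",shift("s6",n,(258,198,292,222)),shift("s6",n,(254,215,275,235)))
E
```

```text
[[-1.8 -6.   6.3]
 [-0.6 -6.3  6.7]
 [-0.8 -6.8  4.3]
 [-1.6 -7.1  5. ]
 [-1.7 -6.4  5.9]
 [-1.2 -7.2  5.9]] [-1.27992675 -6.62343556  5.67406586]
s3 brick vs s6 (array([0., 0.]), 0.0, 0.938) (array([0.25 , 0.375]), -1.67, 0.894)
s6 brick vs s6 (array([0., 0.]), 0.0, 1.0) (array([0., 0.]), 0.0, 1.0)
s7 brick vs s6 (array([-0.125, -0.125]), 0.68, 0.938) (array([0.125, 0.25 ]), -0.99, 0.899)
s8 brick vs s6 (array([-0.125, -0.375]), 1.3, 0.914) (array([0.375, 0.5  ]), -2.36, 0.928)
```

Call:
carry_out(
  rows=[
    [0, -0.0025, 0.0005, 0, 0, 0],
    [0, -0.005, 0.0009, 0, 0, 0],
    [0, -0.005, 0.0009, 0, 0, 0],
    [0, -0.005, 0.0009, 0, 0, 0],
  ],
)

```text
clock: 18.82
tool_pos: [0.4996, -0.1405, 0.1136]
orientation: [179.8, -0.1, -4.0]
force: [-2.1, -7.8, 7.6]
opening: 0.0192
gripper_force: 30.0
```

```bash
cat > f.py <<'E'
import sys
from plant import telemetry,viewer
import numpy as np,cv2
f=[];A=[]
for i in range(8): A.append(viewer.snapshot("scene").astype(float)); f.append(telemetry.get_obs()["force"])
print("F",np.mean(f,0).round(2),"sd",np.std(f,0).round(2),telemetry.get_obs()["tool_pos"].round(4),telemetry.get_obs()["clock"])
cv2.imwrite(f"pics/s{sys.argv[1]}.png",np.mean(A,0)[:,:,::-1])
from trk import *
n="s"+sys.argv[1]
print("jaw",shift("s8",n,(275,213,300,239)),"brick",shift("s6",n,(258,198,292,222)),shift("s6",n,(252,200,290,225)))
E
python3 f.py 9
```

```text
F [-1.11 -7.73  6.79] sd [0.31 0.52 0.41] [ 0.4996 -0.1405  0.1136] 19.225
jaw (array([-0.25, -0.25]), 1.37, 0.959) brick (array([-0.25, -0.5 ]), 1.98, 0.921) (array([-0.375, -0.5  ]), 2.36, 0.912)[ WARN:0@13.104] global loadsave.cpp:1063 imwrite_ Unsupported depth image for selected encoder is fallbacked to CV_8U.
```

```bash
python3 - <<'E'
import cv2
r=lambda n,x,y:cv2.resize(cv2.imread(f'pics/{n}.png')[y:y+45,x:x+40],(400,450),interpolation=cv2.INTER_CUBIC)
cv2.imwrite('pics/d9.png',cv2.hconcat([r('s6',268,203),r('s9',266,201)]))
E
python3 - <<'E'
from trk import *
print("head",shift("s6","s9",(286,222,304,242)),"pad",shift("s6","s9",(277,215,290,232)), "px/mm",d)
E
```

```text
head (array([-2.375, -2.   ]), 12.05, 0.956) pad (array([-1.875, -1.75 ]), 9.93, 0.906) px/mm [-0.19902504 -0.16367094]
```

View pics/d9.png

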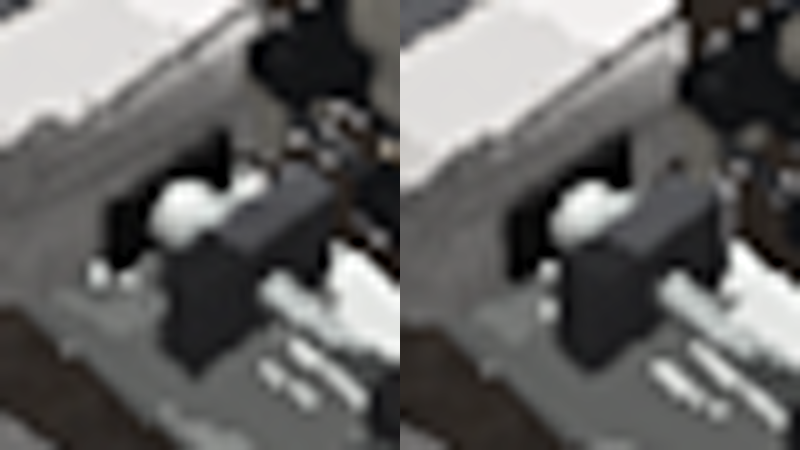

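```bash
python3 - <<'E'
from h import *
p=[.49756,-.15787,1.50048,.18];c,s=np.cos(p[2]),np.sin(p[2])
def cl(w): dx=np.array(w[:2])-p[:2]; return (np.array([c*dx[0]+s*dx[1],-s*dx[0]+c*dx[1]])*1000).round(1)
for n,u in(("scene",(162,110)),("top",(159,172))): print(n,cl(onz(n,*crop(n,*u),.087)))
# anvil top (z .075): rear top edge
for n,pts in(("top",[(107,125),(97,245)]),):
  for u in pts: print(n,"anvil rear top",cl(onz(n,*crop(n,*u),.075)))
# s9: pad corners & head; brick top from bright mask
for k in("s0","scene0","s3","s6","s9"):
  im=cv2.imread(f"pics/{k}.png")
  if im is None: continue
  g=cv2.cvtColor(im,6); m=np.zeros_like(g); R=(slice(190,235),slice(250,298)); m[R]=(g[R]>165)
  nl,lab,st,ce=cv2.connectedComponentsWithStats(m); i=1+st[1:,4].argmax(); print(k,st[i],ce[i],cl(onz("scene",*ce[i],.087)))
E
```

```text
scene [240.2  -6.5]
top [243.4  -9. ]
top anvil rear top [281.1 -50.7]
top anvil rear top [277.   41.2]
scene0 [259 194  36  27 447] [276.08501119 206.92841163] [241.3  -3.1]
s3 [259 194  36  27 424] [275.65566038 206.78301887] [242.8  -2.4]
s6 [259 194  36  26 406] [276.74137931 206.13793103] [242.4  -7.3]
s9 [259 194  35  26 423] [276.04964539 206.22222222] [243.8  -5.2][ WARN:0@0.551] global loadsave.cpp:275 findDecoder imread_('pics/s0.png'): can't open/read file: check file path/integrity
```

Call:
carry_out(
  rows=[
    [0, -0.0025, 0.0005, 0, 0, 0],
    [0, -0.0045, 0.001, 0, 0, 0],
    [0, -0.0045, 0.001, 0, 0, 0],
    [0, -0.0045, 0.001, 0, 0, 0],
  ],
)

```text
clock: 19.73
tool_pos: [0.5, -0.136, 0.1125]
orientation: [179.8, -0.1, -3.9]
force: [-1.7, -8.9, 6.4]
opening: 0.0196
gripper_force: 30.0
```

```bash
python3 f.py 10 2>/dev/null; python3 - <<'E'
from trk import *
print("head",shift("s6","s10",(286,222,304,242)),"pad",shift("s6","s10",(277,215,290,232)))
E
```

```text
F [-0.91 -8.26  6.61] sd [0.73 0.34 0.38] [ 0.5    -0.1361  0.1126] 20.125
jaw (array([-0.5  , -0.375]), 2.42, 0.94) brick (array([-0.25, -0.5 ]), 1.98, 0.937) (array([-0.375, -0.5  ]), 2.36, 0.92)
head (array([-2.75, -2.25]), 13.79, 0.949) pad (array([-2.  , -1.75]), 10.31, 0.888)
```

Call:
carry_out(
  rows=[
    [0, 0.0065, -0.0013, 0, 0, 0],
    [0, 0.0125, -0.0021, 0, 0, 0],
    [0, 0.019, -0.0027, 0, 0, 0],
    [0, 0.025, -0.0029, 0, 0, 0],
    [0, 0.031, -0.0027, 0, 0, 0],
    [0, 0.0375, -0.0021, 0, 0, 0],
    [0, 0.044, -0.0012, 0, 0, 0],
    [0, 0.048, -0.0002, 0, 0, 0],
  ],
)

```text
clock: 21.12
tool_pos: [0.4956, -0.1827, 0.1114]
orientation: [-180.0, 0.0, -4.0]
force: [0.2, 2.4, 1.6]
opening: 0.0192
gripper_force: 30.1
```

```bash
python3 f.py 11 2>/dev/null;  python3 - <<'E'
from trk import *
print("head vs s10",shift("s10","s11",(283,220,301,240)),"pad",shift("s10","s11",(275,213,288,230)))
E
```

```text
F [-0.71  0.97  1.02] sd [0.47 0.61 0.33] [ 0.4957 -0.1822  0.1116] 21.525
jaw (array([ 0.  , -0.25]), 0.62, 0.8) brick (array([-0.375, -0.375]), 2.05, 0.904) (array([-0.5, -0.5]), 2.73, 0.902)
head vs s10 (array([0.625, 0.375]), -2.8, 0.896) pad (array([0.   , 0.125]), -0.31, 0.968)
```

Call:
carry_out(
  rows=[
    [0, -0.003, -0.0006, 0, 0, 0],
    [0, -0.006, -0.0012, 0, 0, 0],
    [0, -0.006, -0.0012, 0, 0, 0],
  ],
)

```text
clock: 21.9
tool_pos: [0.4961, -0.1764, 0.1128]
orientation: [180.0, 0.0, -4.0]
force: [-0.8, -4.1, -2.8]
opening: 0.0186
gripper_force: 30.0
```

```bash
python3 f.py 12 2>/dev/null
```

```text
F [-1.38 -4.59 -1.75] sd [0.46 0.4  0.49] [ 0.4962 -0.1764  0.1128] 22.3
jaw (array([ 0.  , -0.25]), 0.62, 0.816) brick (array([-0.375, -0.375]), 2.05, 0.909) (array([-0.5, -0.5]), 2.73, 0.902)
```

Call:
carry_out(
  rows=[
    [0, -0.003, -0.0005, 0, 0, 0],
    [0, -0.005, -0.0008, 0, 0, 0],
    [0, -0.005, -0.0008, 0, 0, 0],
  ],
)

```text
clock: 22.68
tool_pos: [0.4966, -0.1714, 0.1139]
orientation: [180.0, 0.0, -4.0]
force: [-1.9, -4.8, 1.6]
opening: 0.0193
gripper_force: 30.0
```

```bash
python3 f.py 13 2>/dev/null
```

```text
F [-2.85 -4.8   1.18] sd [0.69 0.56 0.59] [ 0.4966 -0.1715  0.1139] 23.075
jaw (array([ 0.   , -0.375]), 0.92, 0.839) brick (array([-0.375, -0.5  ]), 2.36, 0.91) (array([-0.5, -0.5]), 2.73, 0.903)
```

Call:
carry_out(
  rows=[
    [0, -0.003, -0.0003, 0, 0, 0],
    [0, -0.005, -0.0006, 0, 0, 0],
    [0, -0.005, -0.0006, 0, 0, 0],
  ],
)

```text
clock: 23.45
tool_pos: [0.497, -0.1667, 0.1148]
orientation: [180.0, 0.0, -4.0]
force: [-2.9, -6.8, 2.6]
opening: 0.0192
gripper_force: 30.0
```

```bash
python3 f.py 14 2>/dev/null;  python3 - <<'E'
from trk import *
print("head vs s10",shift("s10","s14",(283,220,301,240)),"pad",shift("s10","s14",(275,213,288,230)))
E
```

```text
F [-2.75 -6.44  2.76] sd [0.28 0.21 0.6 ] [ 0.497  -0.1668  0.1148] 23.85
jaw (array([ 0.   , -0.375]), 0.92, 0.86) brick (array([-0.375, -0.5  ]), 2.36, 0.909) (array([-0.5, -0.5]), 2.73, 0.903)
head vs s10 (array([0.5 , 0.25]), -2.11, 0.916) pad (array([0., 0.]), 0.0, 0.973)
```

Call:
carry_out(
  rows=[
    [0, -0.003, -0.0002, 0, 0, 0],
    [0, -0.006, -0.0003, 0, 0, 0],
    [0, -0.006, -0.0003, 0, 0, 0],
  ],
)

```text
clock: 24.22
tool_pos: [0.4975, -0.161, 0.1155]
orientation: [179.9, -0.0, -4.0]
force: [-4.2, -7.3, 6.0]
opening: 0.0191
gripper_force: 30.0
```

```bash
python3 f.py 15 2>/dev/null;  python3 - <<'E'
from trk import *
print("head vs s11",shift("s11","s15",(284,220,302,240)),"pad",shift("s11","s15",(275,213,288,230)))
E
```

```text
F [-3.99 -7.34  6.57] sd [0.46 0.35 0.5 ] [ 0.4974 -0.1611  0.1155] 24.625
jaw (array([-0.375, -0.375]), 2.05, 0.857) brick (array([-0.375, -0.375]), 2.05, 0.908) (array([-0.5, -0.5]), 2.73, 0.898)
head vs s11 (array([-0.5 , -0.25]), 2.11, 0.918) pad (array([ 0.   , -0.125]), 0.31, 0.976)
```

Call:
carry_out(
  rows=[
    [0, -0.003, 0.0001, 0, 0, 0],
    [0, -0.006, 0.0003, 0, 0, 0],
    [0, -0.006, 0.0003, 0, 0, 0],
  ],
)

```text
clock: 25.0
tool_pos: [0.4981, -0.1552, 0.1154]
orientation: [179.9, -0.0, -4.0]
force: [-3.8, -8.6, 7.7]
opening: 0.0194
gripper_force: 30.0
```

```bash
python3 f.py 16 2>/dev/null;  python3 - <<'E'
from trk import *
print("head vs s11",shift("s11","s16",(284,220,302,240)),"pad",shift("s11","s16",(275,213,288,230)))
E
```

```text
F [-3.69 -8.11  6.92] sd [0.58 0.38 0.29] [ 0.4981 -0.1552  0.1154] 25.4
jaw (array([-0.625, -0.5  ]), 3.11, 0.871) brick (array([-0.375, -0.5  ]), 2.36, 0.909) (array([-0.5, -0.5]), 2.73, 0.894)
head vs s11 (array([-0.875, -0.5  ]), 3.86, 0.91) pad (array([ 0.  , -0.25]), 0.62, 0.95)
```

Call:
carry_out(
  rows=[
    [0, -0.002, 0.0001, 0, 0, 0],
    [0, -0.002, 0.0001, 0, 0, 0],
    [0, -0.002, 0.0001, 0, 0, 0],
    [0, -0.002, 0.0001, 0, 0, 0],
  ],
)

```text
clock: 25.9
tool_pos: [0.4983, -0.1534, 0.1155]
orientation: [179.9, -0.0, -4.0]
force: [-4.6, -7.6, 8.5]
opening: 0.0195
gripper_force: 30.0
```

```bash
python3 f.py 17 2>/dev/null;  python3 - <<'E'
from trk import *
print("head vs s11",shift("s11","s17",(284,220,302,240)),"knob",shift("s3","s17",(332,258,345,272)))
import cv2
a=cv2.imread('pics/s17.png')[195:285,245:365]
cv2.imwrite('pics/d17.png',cv2.resize(a,(800,600),interpolation=cv2.INTER_CUBIC))
E
```

```text
F [-3.91 -8.27  8.34] sd [0.44 0.28 0.45] [ 0.4983 -0.1534  0.1155] 26.3
jaw (array([-0.625, -0.625]), 3.41, 0.864) brick (array([-0.375, -0.5  ]), 2.36, 0.909) (array([-0.5, -0.5]), 2.73, 0.892)
head vs s11 (array([-0.875, -0.625]), 4.16, 0.89) knob (array([0., 0.]), 0.0, 0.928)
```

View pics/d17.png

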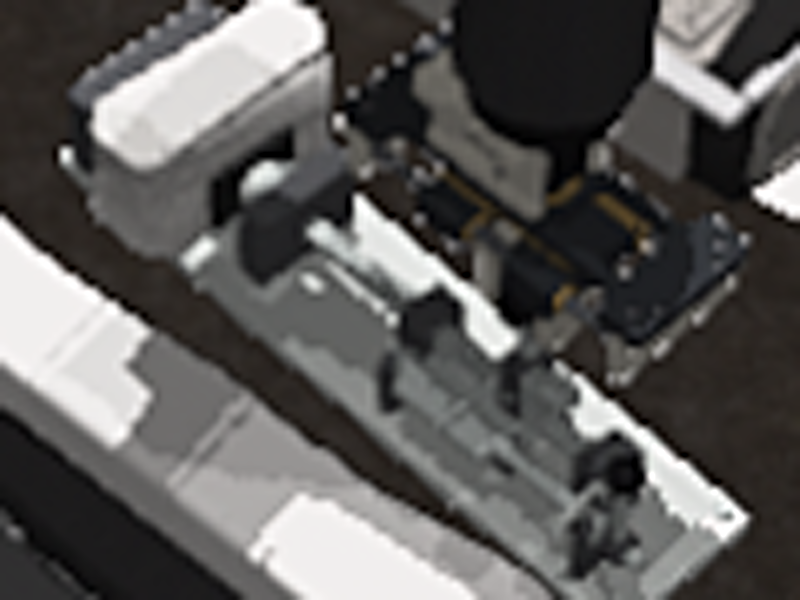

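The pad at (250,165) presses the brick against the stop at (90,120). The knob at (610,465) has not moved, and I put the pad at about 7–8 mm. I'll hand the job in.

```bash
python3 -c "
from plant import workorder
print(workorder.close_job())"
```

```text
the job is handed in; nothing more can be done
None
```

I handed the job in with the selector about upright, the brick pressed against the end stop, the pad pressed in an estimated 7–8 mm, and the gripper still holding the trigger forward; the hand-in call returned no verdict.

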